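# Draw the chipper's lock pin and park it in the side notch

### The arm

A 6-joint arm with a two-finger parallel gripper is mounted at the origin on a cart in front of the work surface, level with it; the furniture and walls round the work are solid. World frame = base frame: x ahead of the robot, y to its left, z up, the work surface at z = 0. Lengths are in m, angles in rad, forces in N, time in s.
With the tool pointing down it reaches from about 0.35 to 0.8 m from the base axis. Payload 7.3 kg.
Tool frame: the origin (TCP) lies on the centre line of the jaws, within the pads' length; the fingertips stand 11 mm ahead of it and the grasp point (between the pads) lies 8 mm behind it; z points along the fingers, y is the line along which they close (so a half turn about z gives the same grasp; the last joint's range is limited). The gripper opens to 85 mm and grips with 20 to 120 N. Pads are 22 mm wide; open, the fingers measure 114 mm over their backs; the gripper's body (76 mm by 85 mm) begins 54 mm behind the grasp point. The pads swing forward as they close: fully open they stand 13 mm farther back than shut.
Start: joints at [0.991, 0.342, 1.524, -0, 1.275, -0.146], TCP at [0.221, 0.476, 0.242] pointing down, gripper open.
Joint ranges: [-2.53, 2.53], [-0.77, 2.02], [0.04, 2.7], [-1, 4.14], [0.28, 2.66], [-3.11, 3.11]. Speed limits (rad/s): [2.57, 2.57, 3.14, 3.14, 3.14, 3.14].

### API

Orientations are given as a 3x3 rotation matrix whose columns are the frame's x, y, z axes.
In Python, from cell import env, camera, workorder gives the robot as it stands.
- The arm moves only by the shell command python3 -m inch 'ROWS'. ROWS is JSON, one flat list of numbers, 7 for each row, row after row: the turn, a rotation vector about the world's x, y, z in degrees, then the shift along the world's x, y, z in mm, then the finger opening in mm, from 0 to 85.4. A call has 1 to 20 rows; each row shifts and turns the commanded pose from where the row before left it; what a row does not reach is not made up. A row lasts 1/10 s, in which the tool goes at most 50 mm and 8.59 degrees, less where a joint would pass 70% of its speed; a pose out of reach is approached as far as the arm can. A call with a gripper value outside its range is refused whole. The fingers move at their own pace and stop on an object; the grip force is fixed at half the most. Time passes only in rows, so rows that do not move let the fingers close. It gives the time, the measured TCP pose, the force and the opening at its end, in the units of the state.
- env.observe(): the state, without advancing time (a new reading comes with each control period).
- camera(name): name is "side" or "top" or "wrist"; returns a dict with "img" (420x560x3 uint8, red, green, blue), "fx", "fy", "cx", "cy" (pixels), "R" (3x3) and "t" (3): a world point X has camera coordinates R X + t; the wrist camera has in their place "tool_from_camera" (4x4, takes a point from camera to tool coordinates, whose origin is the TCP and whose axes are the flange's). Camera axes: x right, y down, z forward; pixel columns grow to the right and rows downward; lengths in m; the calibration is good to about 2 mm. A picture is of the moment at which its call begins: read the wrist's pose just before it. There is no depth.
- workorder.hand_in(): hands the job in, once; it reports no verdict.
The state is a dict: "time": time; "q": joint angles; "qvel": joint speeds; "joint_torque": joint torques, N m; "tcp_pos": TCP position; "ee_rot": TCP orientation; "force": force on the tool from outside, world axes, zero at the start; "ft_torque": the same for the moment, N m; "opening": finger opening in m.
Only numpy, scipy, OpenCV 4.12 (cv2) and the standard library are available. Lean on these libraries where they do the work, as an engineer would, in place of code of your own. Each camera call takes 0.05 s, during which the arm holds its last target. There are 200 camera calls.

### The job

Free the potato chipper for use: draw the lock pin, the one with the flat winged handle, straight up out of its bore and park it in the open forked notch on the machine's front side, hanging upright with its collar resting flat on the fork. Leave the pin with the round knob in its bore.

Things in the scene. Friction and masses are not known exactly. Their poses are not given: they have to be found in the camera images.
- lock_pin_handle (a point): Centre of the loose steel lock pin's handle, a flat upright wing: 56 mm along its y, 12 thick along x, 24 high; z up the pin. The underside of its round collar (48 mm wide, 6 thick) lies 40 mm below this point; the 12 mm shank's foot 92 mm below. 0.16 kg. It stands with 3 mm play in one of two vertical 18 mm bores (which one varies) of the chipper, collar on the rim 80 mm above the worktop.
- stop_pin_handle (a point): Centre of the round knob (32 mm across, 24 high) of the loose steel stop pin, a bystander in the other bore, 84 mm from the lock pin; collar, shank and heights as the lock pin's.
- notch (a point): Centre of the parking notch in a level 6 mm steel fork on the front of the fixed chipper, at its top face, 80 mm above the worktop. Slot 24 mm wide, open above, below and in front, where round tine tips widen it to 44. x points level from mouth to closed end, y across, z up; closed end at x +22 mm, tine tips at -28. The bores lie at x +48 and +132, y -95; 108 mm high blade frame at x +30 to +150, y +40 to +60.
There are look-alikes about, which are no part of the job. Leave any purple or yellow look-alike of the part that bears lock_pin_handle alone.

How it is judged:
On the way:
1. the lock pin is drawn up clear of its bore (z of lock_pin_handle in the frame of notch above 0.086 m), for 0.1 s.
At the end, for the whole second after the job is handed in: The lock pin hangs at rest in the notch, its axis within 20 mm of the notch's centre along the slot and 12 mm across it, its collar within 8 mm of lying on the fork's top face, upright within 10 degrees; the stop pin is within 15 mm of where it started (x of lock_pin_handle in the frame of notch between -0.02 and 0.02 m and y of lock_pin_handle in the frame of notch between -0.012 and 0.012 m and z of lock_pin_handle in the frame of notch between 0.032 and 0.048 m and angle between lock_pin_handle's own z axis and vertical below 0.18 rad and linear speed of lock_pin below 0.02 m/s and distance of stop_pin_handle from where it was at the start of the episode below 0.015 m); the robot touches nothing.
It fails at once if the round-knobbed stop pin is pulled or knocked out of place by more than 20 mm (distance of stop_pin_handle from where it was at the start of the episode above 0.02 m).
It also fails if it takes over 35 s, if anything falls off the work surface, if the arm or the gripper's body presses on something with over 40 N, if the wrist force passes 120 N, or if a joint passes its speed limit or range.

## Working session

There is one attempt and no reset: what is moved stays moved. The work goes in short steps, Python scripts to look and compute and a shell command to move; the robot and the scene stay as the last step left them, time stands still between calls to the robot, and variables do not carry over. Pictures are saved under pics/ and viewed, on a budget of 10 in all, crops included, one or two more only if the job needs it, and the job is handed in when it is done.

```bash
mkdir -p pics; ls; cat > h.py <<'E'
import numpy as np, cv2
from cell import env, camera, workorder
def snap(n,f):
    s=env.observe(); c=camera(n); cv2.imwrite('pics/'+f,c['img'][:,:,::-1])
    if 'tool_from_camera' in c:
        T=np.array(c['tool_from_camera']); Rw=np.array(s['ee_rot'])
        c['Rc']=Rw@T[:3,:3]; c['o']=Rw@T[:3,3]+np.array(s['tcp_pos'])
    else:
        R=np.array(c['R']); c['Rc']=R.T; c['o']=-R.T@np.array(c['t'])
    return c
def ray(c,u,v): return c['Rc']@np.array([(u-c['cx'])/c['fx'],(v-c['cy'])/c['fy'],1])
def onz(c,u,v,z):
    d=ray(c,u,v); return c['o']+d*(z-c['o'][2])/d[2]
def two(c1,p1,c2,p2):
    A=np.zeros((3,3));b=np.zeros(3);r=[]
    for c,p in((c1,p1),(c2,p2)):
        d=ray(c,*p);d/=np.linalg.norm(d);P=np.eye(3)-np.outer(d,d);A+=P;b+=P@c['o']
    return np.linalg.solve(A,b)
def save(c,f): np.savez('pics/'+f,**{k:c[k] for k in('Rc','o','fx','fy','cx','cy')})
def load(f): return dict(np.load('pics/'+f+'.npz'))
E
python3 - <<'E'
from h import *
for n in('top','side','wrist'):
    c=snap(n,n+'0.png'); save(c,n+'0'); print(n,c['o'],c['fx'],c['cx'],c['cy'])
a=[cv2.imread(f'pics/{n}0.png') for n in('top','side')]
print(env.observe())
E
```

```text
pics
top [0.46588312 0.01378296 0.97119608] 494.26755631684597 273.88848987635936 206.23665903264873
side [0.50250151 0.60802347 0.73711978] 524.2744189834008 283.07130013306664 206.00622820647618
wrist [0.16082798 0.50324765 0.37352342] 343.5990206387361 279.35466028628434 208.89185191238556
{'time': 0.15, 'q': array([ 9.90987751e-01,  3.42592715e-01,  1.52475447e+00,  3.30949586e-05,
        1.27538126e+00, -1.45971498e-01]), 'qvel': array([ 0.0002103 , -0.00195926, -0.00178391,  0.00132548,  0.00205651,
        0.00067537]), 'joint_torque': array([ 1.50699023e-03, -4.33904314e+01, -2.46147627e+01, -1.40364873e-04,
        5.73668018e-03, -1.98428346e-06]), 'tcp_pos': array([0.22049977, 0.47616309, 0.24178506]), 'ee_rot': array([[-9.07355375e-01,  4.20363893e-01, -6.48747076e-04],
       [ 4.20364347e-01,  9.07354917e-01, -9.32822004e-04],
       [ 1.96519161e-04, -1.11911120e-03, -9.99999354e-01]]), 'force': array([ 0.02780418,  0.63316369, -0.21880577]), 'ft_torque': array([-0.00336379, -0.04929744,  0.00694601]), 'opening': 0.0852364696366888}
```

View pics/top0.png

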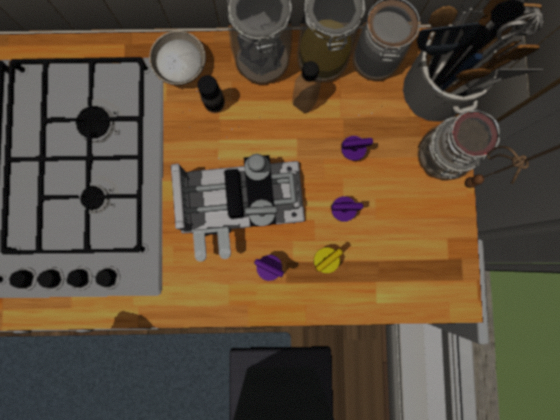

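View pics/side0.png

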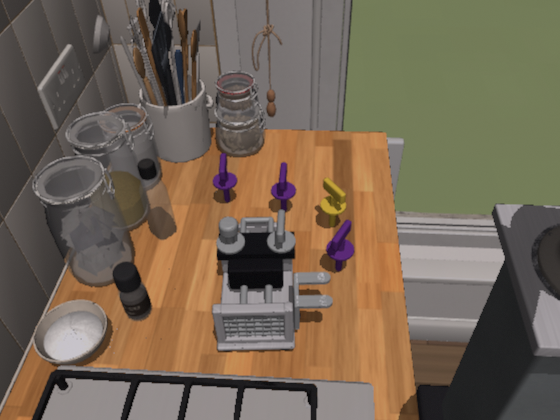

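Top view: fork tines at (200,245) and (224,242) point toward the robot; pins stand at (261,210) and (257,167). In the side view the near pin, at (281,230), is the winged one and the far one, at (228,230), is the knob. I'll enlarge these for accurate pixels.

```bash
python3 - <<'E'
import cv2,numpy as np
a=cv2.imread('pics/top0.png')[145:270,165:312]; b=cv2.imread('pics/side0.png')[200:320,205:345]
a=cv2.resize(a,(400*1,340),interpolation=cv2.INTER_CUBIC); b=cv2.resize(b,(397,340),interpolation=cv2.INTER_CUBIC)
o=np.hstack([a,b]); o=np.clip(o*1.4,0,255).astype('uint8'); cv2.imwrite('pics/z0.png',o)
E
```

```text
(no output)
```

View pics/z0.png

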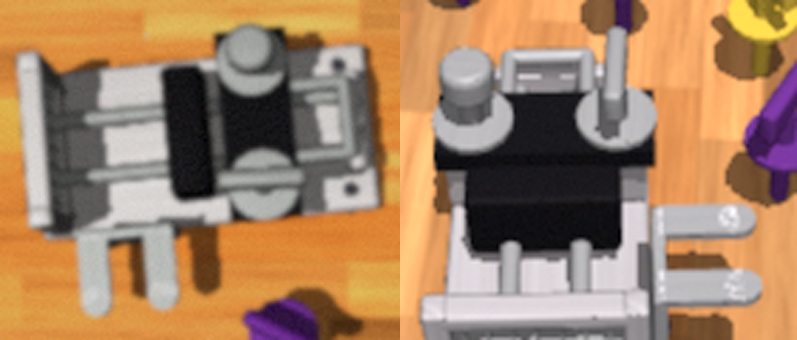

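```bash
python3 - <<'E'
from h import *
t=load('top0');s=load('side0')
T=lambda x,y:(165+x/2.721,145+y/2.72)
S=lambda x,y:(205+(x-400)/2.836,200+y/2.833)
P=lambda n,v:print(n,np.round(np.array(v)*1000,1))
P('lock collar top',onz(t,*T(264,185),.086)); P('lock collar side',onz(s,*S(615.5,117),.086))
P('stop collar side',onz(s,*S(473,118),.086)); P('knob top',onz(t,*T(250,47),.132))
P('wing L',onz(t,*T(218,178),.132));P('wing R',onz(t,*T(303,178),.132))
t1=onz(t,*T(96,316),.08);t2=onz(t,*T(164,309),.08)
u1=onz(s,*S(754,220),.08);u2=onz(s,*S(762,287),.08)
P('tips top',[t1,t2]);P('tips side',[u1,u2])
lk=onz(s,*S(615.5,117),.086);st=onz(s,*S(473,118),.086)
for a,b in((t1,t2),(u1,u2)):
    # y axis of notch: left; t1 is left (y larger) ; x = y cross z
    if a[1]<b[1]: a,b=b,a
    y=(a-b);y[2]=0;y/=np.linalg.norm(y);x=np.cross(y,[0,0,1]);n=(a+b)/2+.028*x
    P('notch',n);print('ang',np.degrees(np.arctan2(x[1],x[0])));P('lockpred',n+.048*x-.095*y);P('stoppred',n+.132*x-.095*y)
d=st-lk;print('bore dir',np.degrees(np.arctan2(d[1],d[0])),np.linalg.norm(d))
E
```

```text
lock collar top [554.7  35.8  86. ]
lock collar side [557.7  38.2  86. ]
stop collar side [640.6  43.2  86. ]
knob top [638.2  42.3 132. ]
wing L [555.   63.4 132. ]
wing R [554.1  10.1 132. ]
tips top [[470.3 147.7  80. ]
 [474.2 102.9  80. ]]
tips side [[476.7 104.2  80. ]
 [472.3 148.3  80. ]]
notch [500.2 127.7  80. ]
ang 4.930925831317541
lockpred [556.2  37.2  80. ]
stoppred [639.8  44.4  80. ]
notch [502.4 129.   80. ]
ang 5.762700410662649
lockpred [559.7  39.3  80. ]
stoppred [643.2  47.8  80. ]
bore dir 3.456735458783453 0.08308358027119288
```

```bash
python3 -m inch '[0,0,-3.25,17,-22,0,50,0,0,-3.25,17,-22,0,50,0,0,-3.25,17,-22,0,50,0,0,-3.25,17,-22,0,50,0,0,-3.25,17,-22,0,50,0,0,-3.25,17,-22,0,50,0,0,-3.25,17,-22,0,50,0,0,-3.25,17,-22,0,50,0,0,-3.25,17,-22,0,50,0,0,-3.25,17,-22,0,50,0,0,-3.25,17,-22,0,50,0,0,-3.25,17,-22,0,50,0,0,-3.25,17,-22,0,50,0,0,-3.25,17,-22,0,50,0,0,-3.25,17,-22,0,50,0,0,-3.25,17,-22,0,50,0,0,-3.25,17,-22,0,50,0,0,-3.25,17,-22,0,50,0,0,-3.25,17,-22,0,50,0,0,0,0,0,0,50]'
python3 - <<'E'
from h import *
c=snap('wrist','w1.png');save(c,'w1');s=env.observe();print(s['tcp_pos'],s['ee_rot'],s['opening'],c['o'])
for n,p in(('lock',(.557,.037,.12)),('notch',(.501,.128,.08))):
    q=c['Rc'].T@(np.array(p)-c['o']);print(n,q[:2]/q[2]*c['fx']+[c['cx'],c['cy']])
E
```

```text
time: 2.15
tcp_pos: [0.5451, 0.0559, 0.2417]
ee_rot: [[-0.055, 0.998, 0.0], [0.998, 0.055, -0.001], [-0.001, 0.0, -1.0]]
force: [-1.5, -0.4, -0.3]
opening: 0.0502
[0.54404265 0.05724414 0.24164448] [[-5.72294919e-02  9.98360594e-01 -9.53552811e-04]
 [ 9.98361046e-01  5.72295422e-02  2.55379242e-05]
 [ 8.00674480e-05 -9.50528460e-04 -9.99999545e-01]] 0.05014288201611727 [0.54249575 0.12173486 0.37343868]
lock [291.66105857 228.75868535]
notch [228.75384491 103.94591644]
```

View pics/w1.png

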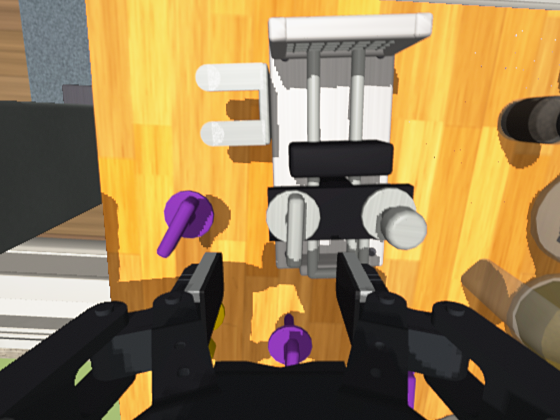

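Wrist view: collar centre (294,215), wing from (296,196) to (295,268), tine tips at (197,77) and (202,133). This is close to the predictions (wing centre 292,229; notch 229,104).

```bash
python3 - <<'E'
from h import *
w=load('w1')
P=lambda n,v:print(n,np.round(np.array(v)*1000,1))
P('collar',onz(w,294,215,.086));P('wing ends(top)',[onz(w,296,196,.132),onz(w,296,262,.132)])
a,b=onz(w,196,77,.08),onz(w,201,133,.08);y=a-b;y/=np.linalg.norm(y);x=np.cross(y,[0,0,1])
P('tips',[a,b]);P('notch',(a+b)/2+.028*x);print(x)
img=cv2.imread('pics/w1.png')[180:290,250:350];cv2.imwrite('pics/w1z.png',cv2.resize(img,None,fx=5,fy=5,interpolation=cv2.INTER_CUBIC))
E
```

```text
collar [560.2  38.4  86. ]
wing ends(top) [[557.8  66.  132. ]
 [561.3  14.6 132. ]]
tips [[474.5 147.2  80. ]
 [478.3 103.5  80. ]]
notch [504.3 127.8  80. ]
[ 0.99625777  0.0864318  -0.        ]
```

View pics/w1z.png

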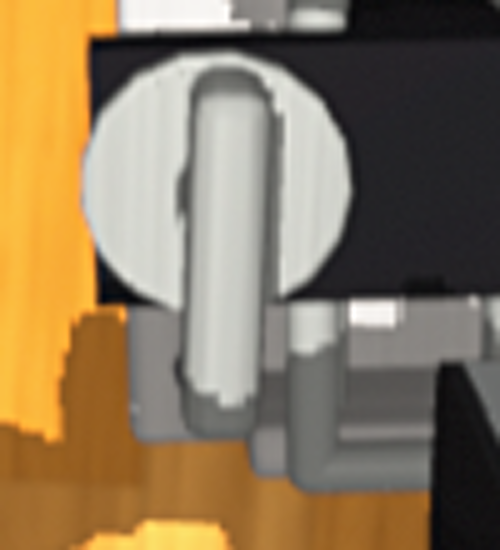

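```bash
python3 - <<'E'
from h import *
w=load('w1')
a,b=onz(w,296.4,196,.132),onz(w,294.4,262,.132);print(a,b,(a+b)/2,onz(w,293.6,216.4,.086),env.observe()['tcp_pos'])
d=a-b;print('wing yaw from +y',np.degrees(np.arctan2(-d[0],d[1])))
s=env.observe();print('tool y yaw',np.degrees(np.arctan2(s['ee_rot'][1,1],s['ee_rot'][0,1])))
E
```

```text
[0.55811106 0.06603756 0.132     ] [0.5601223  0.01453987 0.132     ] [0.55911668 0.04028872 0.132     ] [0.55989815 0.03706345 0.086     ] [0.54404265 0.05724414 0.24164448]
wing yaw from +y 2.2365464235172348
tool y yaw 3.280805274329656
```

```bash
python3 -m inch '[0,0,-1,7,-9.5,0,50,0,0,0,7.5,-9.5,0,50,0,0,0,0,0,-25,50,0,0,0,0,0,-25,50,0,0,0,0,0,-20,50,0,0,0,0,0,0,50]'; python3 -c "
from h import *
print(env.observe()['tcp_pos']);c=snap('wrist','w2.png');c=snap('side','s2.png')"
```

```text
time: 2.8
tcp_pos: [0.5567, 0.0394, 0.1697]
ee_rot: [[-0.042, 0.999, -0.005], [0.999, 0.042, 0.0], [0.0, -0.005, -1.0]]
force: [-0.9, 0.8, -0.7]
opening: 0.05
[0.5567121  0.03942835 0.16974225]
```

View pics/w2.png

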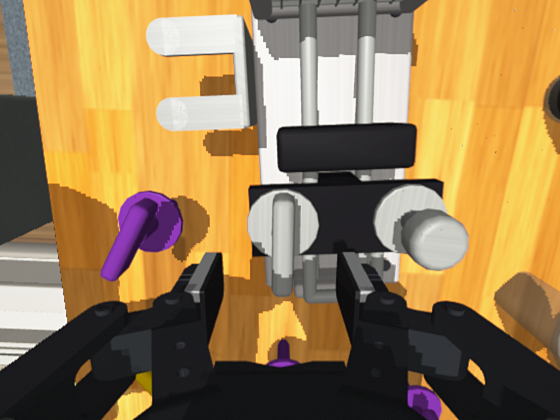

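The wing (283,240) is centred between the jaws (mid about 281). I'll descend and close.

```bash
python3 -m inch '[0,0,0,1,-1,-20,50,0,0,0,0,0,-20,50,0,0,0,0,0,-16,50,0,0,0,0,0,0,50,0,0,0,0,0,0,5,0,0,0,0,0,0,5,0,0,0,0,0,0,5,0,0,0,0,0,0,5,0,0,0,0,0,0,5,0,0,0,0,0,0,5]'; python3 -c "
from h import *
print(env.observe()['tcp_pos']);c=snap('wrist','w3.png');c=snap('side','s3.png')"
```

```text
time: 3.9
tcp_pos: [0.5601, 0.0384, 0.1179]
ee_rot: [[-0.042, 0.999, 0.003], [0.999, 0.042, -0.0], [-0.0, 0.003, -1.0]]
force: [-0.8, 0.3, 6.6]
opening: 0.0107
[0.56007448 0.03839189 0.11792112]
```

View pics/w3.png

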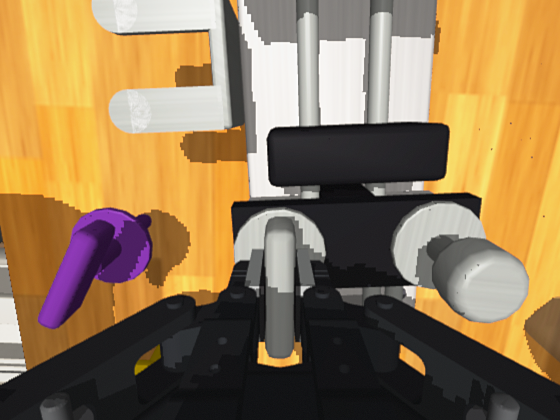

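Gripped, with the wing (280,280) between the pads and an opening of 10.7 mm. Drawing it straight up.

```bash
python3 -m inch '[0,0,0,0,0,10,5,0,0,0,0,0,15,5,0,0,0,0,0,20,5,0,0,0,0,0,20,5,0,0,0,0,0,20,5,0,0,0,0,0,15,5,0,0,0,0,0,0,5,0,0,0,0,0,0,5]'; python3 -c "
from h import *
print(env.observe()['tcp_pos']);c=snap('side','s4.png');d=snap('wrist','w4.png');save(d,'w4');save(c,'s4')
o=np.hstack([cv2.resize(cv2.imread('pics/s4.png')[130:330,190:350],(400,500)),cv2.resize(cv2.imread('pics/w4.png')[60:,100:],(400,313))[:,:] if 0 else cv2.resize(cv2.imread('pics/w4.png'),(400,500))])
cv2.imwrite('pics/z4.png',o)"
```

```text
time: 4.8
tcp_pos: [0.5589, 0.0384, 0.2162]
ee_rot: [[-0.042, 0.999, 0.0], [0.999, 0.042, -0.0], [-0.0, 0.0, -1.0]]
force: [-0.8, 0.2, -1.6]
opening: 0.0111
[0.55890815 0.03841805 0.21623917]
```

View pics/z4.png

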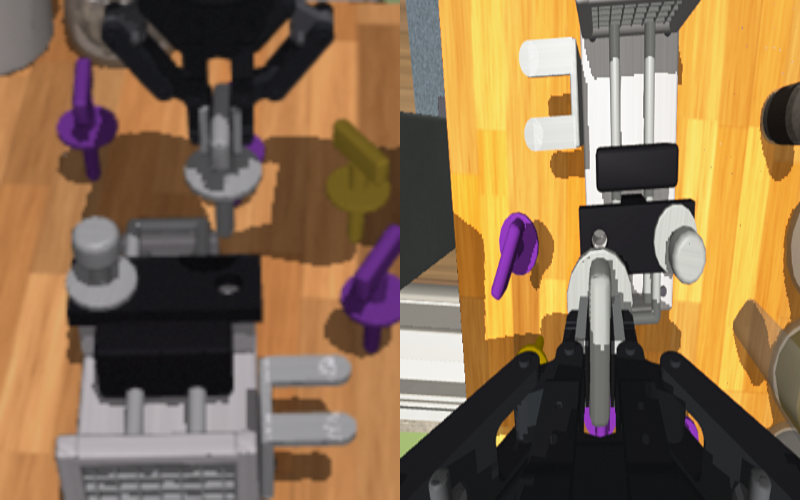

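The pin hangs upright and clear, and the stop pin is unmoved. Bore→notch from the geometry at 5° yaw is (-56, +90.5) mm.

```bash
python3 -m inch '[0,0,0,-6,10,0,5,0,0,0,-12,20,0,5,0,0,0,-15,24,0,5,0,0,0,-13,21,0,5,0,0,0,-7,11,0,5,0,0,0,-3,4.5,0,5,0,0,0,0,0,-20,5,0,0,0,0,0,-20,5,0,0,0,0,0,0,5,0,0,0,0,0,0,5]'; python3 -c "
from h import *
print(env.observe()['tcp_pos']);c=snap('side','s5.png');d=snap('wrist','w5.png');save(d,'w5');save(c,'s5');t=snap('top','t5.png')
o=np.hstack([cv2.resize(cv2.imread('pics/s5.png')[160:340,200:360],(400,450)),cv2.resize(cv2.imread('pics/w5.png')[150:400,180:380],(360,450))])
cv2.imwrite('pics/z5.png',o)"
```

```text
time: 5.9
tcp_pos: [0.5035, 0.1285, 0.1764]
ee_rot: [[-0.041, 0.999, -0.0], [0.999, 0.041, -0.0], [-0.0, -0.0, -1.0]]
force: [0.1, 0.3, -0.8]
opening: 0.0109
[0.50347892 0.12852886 0.1764281 ]
```

View pics/z5.png

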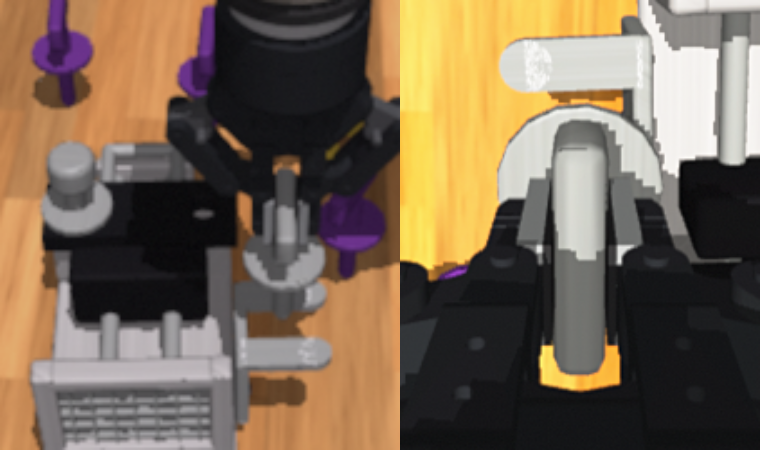

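```bash
python3 - <<'E'
from h import *
s=load('s5')
f=lambda x,y,z:print(np.round(onz(s,200+x/2.5,160+y/2.5,z)*1000,1))
f(282,308,.086);f(284,262,.138+.006);f(328,293,.08);f(331,354,.08)
E
```

```text
[502.9 120.8  86. ]
[502.7 131.4 144. ]
[474.6 103.2  80. ]
[472.7 148.8  80. ]
```

```bash
python3 - <<'E'
import cv2,numpy as np
a=cv2.imread('pics/s5.png')[220:310,285:345]
a=cv2.resize(a,None,fx=6.6,fy=6.6,interpolation=cv2.INTER_CUBIC); print(a.shape)
cv2.imwrite('pics/z6.png',np.clip(a*1.4,0,255).astype('uint8'))
E
```

```text
(594, 396, 3)
```

View pics/z6.png

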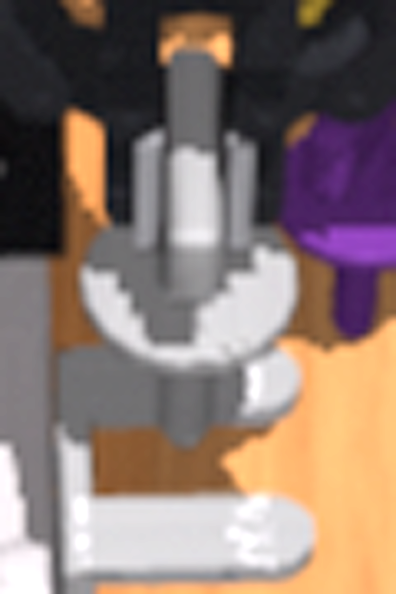

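```bash
python3 - <<'E'
from h import *
s=load('s5')
f=lambda n,x,y,z,o=0:print(n,np.round((onz(s,285+x/6.6,220+y/6.6,z)-[0,o,0])*1000,1))
for dz in(0,-.004,.004):
  f('foot axis',185,443,.086+dz,.006);f('collar axis (rim)',190,366,.138+dz,.024);f('collar ctr',190,293,.144+dz)
f('tip',300,378,.08);f('tip',315,537,.08)
f('tineA edges',150,425,.074);f('tineB top edge',180,492,.08);f('tineB bottom',180,570,.08)
E
```

```text
foot axis [502.4 122.2  86. ]
collar axis (rim) [501.9 122.  138. ]
collar ctr [502.4 130.7 144. ]
foot axis [502.4 119.2  82. ]
collar axis (rim) [501.9 118.9 134. ]
collar ctr [502.4 127.4 140. ]
foot axis [502.4 125.1  90. ]
collar axis (rim) [501.9 125.1 142. ]
collar ctr [502.4 133.9 148. ]
tip [475.8 103.4  80. ]
tip [472.2 148.4  80. ]
tineA edges [510.7 114.5  74. ]
tineB top edge [503.1 137.6  80. ]
tineB bottom [502.5 158.9  80. ]
```

```bash
python3 - <<'E'
from h import *
s=load('s5')
g=lambda n,u,v,z,o:print(n,np.round((onz(s,u,v,z)-[0,o,0])*1000,1))
g('s0 rim',205+215.5/2.836,200+153/2.833,.080,.024)
g('s4 rim',190+222/2.5,130+201/2.5,.1783,.024)
g('s4 foot',190+224/2.5,130+236/2.5,.1263,.006)
for n,p in(('foot',(.503,.128,.0864)),('foot122',(.503,.1225,.0864))):
  print(n,*[np.round((lambda q:q[:2]/q[2]*s['fx']+[s['cx'],s['cy']])(s['Rc'].T@(np.array(p)-s['o'])),1)])
print(s['Rc'],s['o'])
E
```

```text
s0 rim [556.2  36.4  80. ]
s4 rim [557.5  33.8 178.3]
s4 foot [559.   31.9 126.3]
foot [312.6 286.9]
foot122 [312.7 283.9]
[[-0.99748229 -0.03421176  0.06211792]
 [-0.06815468  0.70452468 -0.70639926]
 [-0.01959645 -0.70885438 -0.70508258]] [0.50250151 0.60802347 0.73711978]
```

The estimates of the pin's y range over 122–128 mm, against a slot centre of about 127. I'll shift +2 mm, which fits either way, and descend while watching the force.

```bash
python3 -m inch '[0,0,0,0,2,0,5,0,0,0,0,0,-8,5,0,0,0,0,0,-8,5,0,0,0,0,0,-8,5,0,0,0,0,0,0,5]'; python3 -m inch '[0,0,0,0,0,-10,5,0,0,0,0,0,-10,5,0,0,0,0,0,-6,5,0,0,0,0,0,0,5]';python3 -m inch '[0,0,0,0,0,-3,5,0,0,0,0,0,0,5]'; python3 - <<'E'
from h import *
c=snap('side','s7.png');save(c,'s7');d=snap('wrist','w7.png')
o=np.hstack([cv2.resize(cv2.imread('pics/s7.png')[220:310,275:345],(420,540),interpolation=2),cv2.resize(cv2.imread('pics/w7.png')[150:400,180:360],(370,540))])
cv2.imwrite('pics/z7.png',np.clip(o*1.3,0,255).astype('uint8'))
E
```

```text
time: 6.55
tcp_pos: [0.5022, 0.1308, 0.1507]
ee_rot: [[-0.042, 0.999, -0.003], [0.999, 0.042, -0.0], [-0.0, -0.003, -1.0]]
force: [-1.5, -0.5, -1.6]
opening: 0.011
time: 6.95
tcp_pos: [0.5025, 0.1308, 0.1251]
ee_rot: [[-0.042, 0.999, -0.002], [0.999, 0.042, -0.0], [-0.0, -0.002, -1.0]]
force: [-0.5, 0.2, -2.6]
opening: 0.0108
time: 7.15
tcp_pos: [0.5032, 0.1309, 0.1232]
ee_rot: [[-0.042, 0.999, 0.0], [0.999, 0.042, -0.0], [-0.0, 0.0, -1.0]]
force: [0.4, -0.7, -1.5]
opening: 0.011
```

View pics/z7.png

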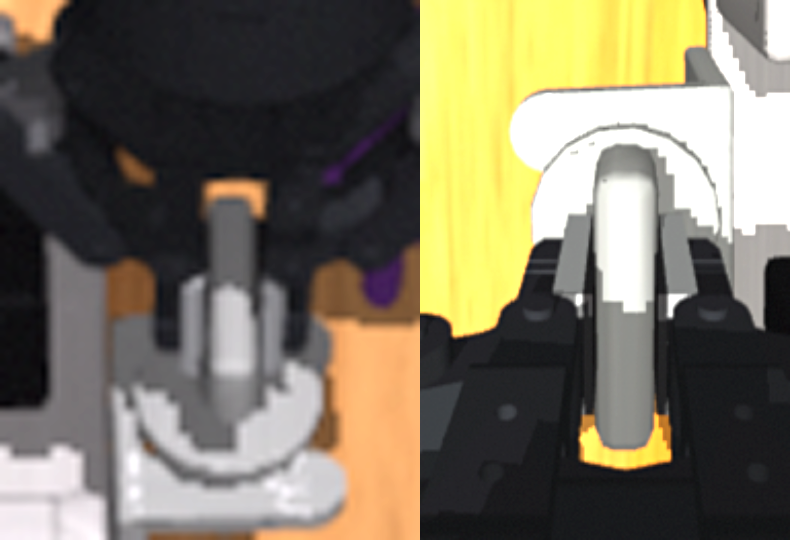

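The shank is in the slot with no contact yet; the collar sits just above the tines. I'll lower until it touches.

```bash
python3 -m inch '[0,0,0,0,0,-2,5,0,0,0,0,0,0,5,0,0,0,0,0,0,5]'|grep -E 'tcp|force';python3 -m inch '[0,0,0,0,0,-2,5,0,0,0,0,0,0,5,0,0,0,0,0,0,5]'|grep -E 'tcp|force'; python3 -m inch '[0,0,0,0,0,-1,5,0,0,0,0,0,0,5,0,0,0,0,0,0,5]'|grep -E 'tcp|force'
```

```text
tcp_pos: [0.5032, 0.1309, 0.1214]
force: [0.1, -0.6, -1.4]
tcp_pos: [0.5031, 0.1309, 0.1193]
force: [0.0, -0.6, -2.0]
tcp_pos: [0.5032, 0.1309, 0.1183]
force: [0.5, -0.2, -1.4]
```

```bash
python3 -m inch '[0,0,0,0,0,-1,5,0,0,0,0,0,0,5,0,0,0,0,0,0,5]'|grep -E 'tcp|force';python3 -m inch '[0,0,0,0,0,-1,5,0,0,0,0,0,0,5,0,0,0,0,0,0,5]'|grep -E 'tcp|force'; python3 -m inch '[0,0,0,0,0,-1,5,0,0,0,0,0,0,5,0,0,0,0,0,0,5]'|grep -E 'tcp|force'
```

```text
tcp_pos: [0.5033, 0.1309, 0.1179]
force: [-2.3, 0.2, 5.7]
tcp_pos: [0.5033, 0.1309, 0.1179]
force: [-5.2, -0.8, 13.1]
tcp_pos: [0.5034, 0.1309, 0.1178]
force: [-8.1, -1.8, 22.2]
```

Contact came at TCP z 0.1179, the same height as when the pin was seated, so the collar is down on the fork. I'll relieve the push, open and retreat.

```bash
python3 -m inch '[0,0,0,0,0,2.5,5,0,0,0,0,0,0,5,0,0,0,0,0,0,20,0,0,0,0,0,0,40,0,0,0,0,0,0,40,0,0,0,0,0,0,40,0,0,0,0,0,0,40,0,0,0,0,0,15,40,0,0,0,0,0,30,40,0,0,0,0,0,40,40,0,0,0,-10,0,40,40,0,0,0,-40,-20,20,40,0,0,0,-40,-20,0,40,0,0,0,-40,-20,0,40,0,0,0,0,0,0,40,0,0,0,0,0,0,40]'; python3 - <<'E'
from h import *
c=snap('side','s8.png');save(c,'s8');d=snap('top','t8.png');save(d,'t8')
a=cv2.resize(cv2.imread('pics/t8.png')[145:270,165:312],(400,340),interpolation=2);b=cv2.resize(cv2.imread('pics/s8.png')[200:320,205:345],(397,340),interpolation=2)
cv2.imwrite('pics/z8.png',np.clip(np.hstack([a,b])*1.4,0,255).astype('uint8'))
E
```

```text
time: 10.65
tcp_pos: [0.3731, 0.0707, 0.2634]
ee_rot: [[-0.041, 0.999, 0.002], [0.999, 0.041, 0.0], [-0.0, 0.002, -1.0]]
force: [-0.1, -0.3, 0.2]
opening: 0.0402
```

View pics/z8.png

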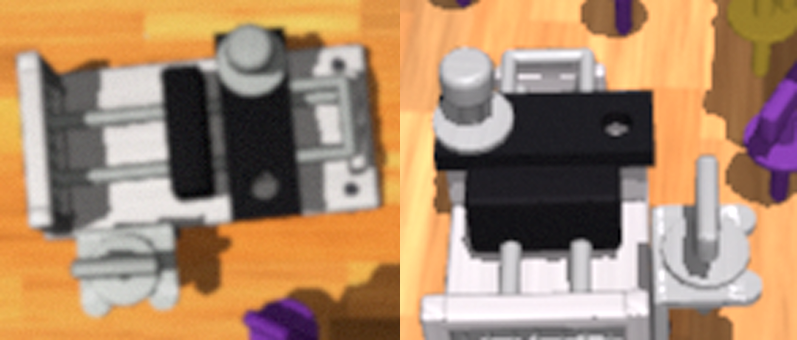

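```bash
python3 - <<'E'
from h import *
t=load('t8');s=load('s8')
T=lambda x,y,z:onz(t,165+x/2.721,145+y/2.72,z)
S=lambda x,y,z:onz(s,205+(x-400)/2.836,200+y/2.833,z)
for a,b,c,w in((T(96,316,.08),T(164,309,.08),T(122,268,.086),(T(74,268,.132)+T(159,268,.132))/2),(S(762,287,.08),S(754,220,.08),S(706,249,.086),S(708,160,.132))):
    th=np.radians(5);x=np.array([np.cos(th),np.sin(th),0]);y=np.array([-x[1],x[0],0]);n=(a+b)/2+.028*x
    print('pin in notch mm',np.round([(c-n)@x*1e3,(c-n)@y*1e3],1),'collar',c,'wing',w)
E
```

```text
pin in notch mm [1.4 1.9] collar [0.5013873 0.1297819 0.086    ] wing [0.49959768 0.12718215 0.132     ]
pin in notch mm [0.2 0.9] collar [0.50252173 0.12960542 0.086     ] wing [0.50307475 0.1059773  0.132     ]
```

Both views put the pin within about 2 mm of the notch centre and upright. The stop pin is in place and the arm is clear, so I'm handing in.

```bash
python3 -c "
from h import *
print(workorder.hand_in(), env.observe()['time'])"
```

```text
the job is handed in; nothing more can be done
the job is handed in; nothing more can be done
```

The winged lock pin is out of its bore and parked in the fork notch, and the job is handed in. I gripped it by the wing, lifted it about 100 mm, carried it over, lowered it until the collar touched the fork, then released and backed the arm away. The clock last read 10.65 s, before the final pictures and the hand-in; the hand-in reported no verdict.

- **Pin position:** the last pictures put its axis within about 2 mm of the notch centre, by the top view (+1.4, +1.9) mm and by the side view (+0.2, +0.9) mm.
- **Seating:** the collar touched the fork at tool height 0.1179 m, the same height as when it sat on the bore. That contact reached about 22 N before I eased off. The pin also looks upright, with its wing centre about 3 mm from its collar centre in the top view.
- **Rest of the scene:** the round-knobbed stop pin looks unmoved in both views, and the arm stands clear of everything. I did not touch the purple and yellow look-alikes.
- **Disagreement:** before lowering, the side-view edges put the pin up to 6 mm off in y from where the tool pose said it was. I shifted it 2 mm as a compromise, and it went into the slot without contact.
- **Picture count:** I viewed 12 pictures, two over the budget of 10.

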